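# Tug-check the truffle case's lid and shoot its bolt

### The job

Close up the truffle case for the night. Its glazed lid is down, but the worn spring catch does not always take: give the lid a firm upward tug at its brass lip to find out, and if it gives, press the front of the lid down again and tug again until the catch really holds. Only then slide the brass bolt on the case's front fully home; handle the lid gently and leave the things around it standing where they are.

Things in the scene. Friction and masses are not known exactly. Their poses are not given: they have to be found in the camera images.
- case: Fixed glazed wooden show case with a truffle board inside. Plinth 232 (x) x 292 (y) mm, walls 220 x 280 mm, wall top 88 mm above the counter. Origin: centre of its underside on the counter. x points to its back (hinge side); its front looks to -x, towards the robot; y along its front; z up. It does not move when pushed.
- lid (a joint): Lid angle, rad: 0 fully down on the case, growing as the front rises (to 1.6). Hinge along the case's y at case x +112 mm, z 90 mm. A friction hinge: the lid stays where it is left. 0.01 rad is about 2.4 mm at the lip. It does not tell if the catch has taken: the catch's worn height differs each time, and caught (up to 0.027) and uncaught (above about 0.01) lids rest at the same angles.
- lip (a point): Middle of the lid's brass finger lip: a shelf 90 mm wide (y), 26 mm deep, at the lid's front centre, ending 10 mm in front (-x) of this point in an upright rounded edge, 8 mm thick, 91 to 113 mm above the counter; front wall 18 mm behind this point. Axes: x back, y along, z up. Uncaught, it lifts with 3 N and keeps rising; caught, it rises 7 mm at most, then holds 30 N. Firm tug: 10 to 20 N for 0.5 s.
- press_spot (a point): Point on top of the lid's front rail (wood, 40 mm deep, 280 mm wide, top 101.5 mm above the counter with the lid down), in its middle above the catch: press down here. Seating the tongue takes about 10 N, until the lid is down on the case (angle near 0); a lighter press may leave it uncaught.
- catch: Brass spring catch inside the front wall, middle of the front, 34 mm wide, 30 mm high; origin at the front rail's inner face, 72 mm above the counter. A spring bolt in it (hidden under the lid) snaps over the strike as the lid is pressed down. It lets go only with a key.
- strike: Small brass hook (6 x 16 x 3 mm) on the tongue under the lid's front rail; origin at its centre. It goes under the spring bolt of the catch.
- bolt (a joint): Slide bolt on the front wall, right of the middle: 0 drawn back (open), growing as it slides along the case's +y (towards the lip) to 0.028 m = fully home through the staple that hangs from the lid. Friction about 1.5 N. It does not spring back. The staple lets it in only with the lid down.
- bolt_knob (a point): Centre of the bolt's ball knob, 13 mm in diameter, 28 mm in front of the front wall, 75 mm above the counter, on a stem of 7 mm. It moves with the bolt; push it sideways along the case's +y. On its right (-y) side the front is free but for a strap that stands 14 mm out from the wall; the lid does not overhang the knob.
- jam_jar: Jam jar, 62 mm in diameter, 82 mm high, standing loose left of the case; origin at the centre of its underside.
- cream_jar: Small cream jar, 50 mm in diameter, 60 mm high, standing loose right of the case; origin at the centre of its underside.
- pastille_tin: Flat round tin, 65 mm in diameter, 36 mm high, standing loose right of the case; origin at the centre of its underside.

How it is judged (in metres and radians):
On the way, in this order (a step that is already met when the one before it is completed fails the run):
1. the lid is tugged upwards and its catch holds: the strike pulls on the catch with more than 7 N (about 8 N at the lip) with the lid down (angle under 0.04 rad), for 0.15 s (contact force between catch and strike above 7 N and value of joint lid below 0.04 rad), for 0.15 s.
2. after that the slide bolt is pushed home: at least 24 of its 28 mm (value of joint bolt above 0.024 m), for 0.1 s.
At the end, for the whole second after the job is handed in: The lid is down in its catch (angle under 0.034 rad), the slide bolt is home (at least 24 of 28 mm), the jam jar, cream jar and tin stand within 20 mm of where they stood, and the robot has let go of the case (value of joint lid below 0.034 rad and value of joint bolt above 0.024 m and contact force between the fingers and case below 0.1 N and distance of each of jam_jar, cream_jar, pastille_tin from where it was at the start of the episode below 0.02 m); the robot touches nothing.
It fails at once if the lid is handled roughly (the fingers press or pull it with more than 80 N) (contact force between the fingers and lid above 80 N).
It fails at once if a jar or tin beside the case is moved by more than 20 mm (distance of any of jam_jar, cream_jar, pastille_tin from where it was at the start of the episode above 0.02 m).
It also fails if it takes over 67 s, if anything falls off the work surface, if the arm or the gripper's body presses on something with over 40 N, if the wrist force passes 120 N, or if a joint passes its speed limit or range.

### The arm

A 6-joint arm with a two-finger parallel gripper is mounted at the origin on a cart in front of the work surface, level with it; the furniture and walls round the work are solid. World frame = base frame: x ahead of the robot, y to its left, z up, the work surface at z = 0. Lengths are in mm, angles in rad, forces in N, time in s.
With the tool pointing down it reaches from about 325 to 925 mm from the base axis. Payload 3.1 kg.
Tool frame: the origin (TCP) lies midway between the tips of the shut fingers; the grasp point (between the pads) lies 19 mm behind it; z points along the fingers, x is the direction in which the jaws open and shut, and the axes are right-handed (so a half turn about z gives the same grasp; the last joint's range is limited). The gripper opens to 85 mm and grips with 20 to 120 N. Pads are 22 mm wide; open, the fingers measure 114 mm over their backs; the gripper's body (76 mm by 85 mm) begins 54 mm behind the grasp point. The pads swing forward as they close: fully open they stand 13 mm farther back than shut.
Start: joints at [1.076, 0.217, 1.613, -0, 1.311, -0.112], TCP at [233.432, 579.783, 231.3] pointing down, gripper open.
Joint ranges: [-2.75, 2.75], [-0.78, 2.1], [0.31, 2.55], [-1.13, 4.27], [0.13, 2.63], [-2.58, 2.58]. Speed limits (rad/s): [2.79, 2.79, 3.14, 3.14, 3.14, 3.14].

### API

Orientations are given as a rotation vector (axis times angle).
In Python, from cell import robot gives the robot as it stands.
- The arm moves only by the tool play_rows, never from a script. Its argument "motion" is a list of rows, each a list of 3 entries, a list of its own where there are three numbers: the shift along the world's x, y, z in m, then the turn, a rotation vector about the world's x, y, z in degrees, then the opening, from -1 (shut) to 1 (fully open). In form: [[[tx, ty, tz], [ax, ay, az], jaw], ...]. A call has 1 to 20 rows; each row shifts and turns the commanded pose from where the row before left it; what a row does not reach is not made up. A row lasts 1/8 s, in which the tool goes at most 62.5 mm and 10.7 degrees, less where a joint would pass 70% of its speed; a pose out of reach is approached as far as the arm can. A call with a gripper value outside its range is refused whole. The fingers move at their own pace and stop on an object; the grip force is fixed at half the most. Time passes only in rows, so rows that do not move let the fingers close. It gives the time, the measured TCP pose, the force and the opening at its end, in the units of the state.
- robot.state(): the state, without advancing time (a new reading comes with each control period).
- robot.get_image(name): name is "scene" or "top"; returns a dict with "img" (480x640x3 uint8, red, green, blue), "vfov" (degrees; the focal length in pixels is half the picture's height over the tangent of half this angle, whatever the lens; pixels are square), "cx", "cy" (the principal point, pixels), "dist_coeffs" ([k1, k2, p1, p2, k3] as OpenCV has them; the pictures are not rectified), "view" (4x4, takes a point from world to camera coordinates). Camera axes: x right, y up, looking along -z (the intrinsics and any distortion apply to the point x, -y, -z); pixel columns grow to the right and rows downward; lengths in mm; the calibration is good to about 2 mm. A picture is of the moment at which its call begins. There is no depth.
- robot.job_done(): hands the job in, once; it reports no verdict.
The state is a dict: "t": time; "qpos": joint angles; "dq": joint speeds; "joint_efforts": joint torques, N m; "ee_pos": TCP position; "orientation": TCP orientation; "wrist_force": force on the tool from outside, world axes, zero at the start; "wrist_torque": the same for the moment, N m; "gripper_width": opening from 0.0 (shut) to 1.0 (fully open).
Only numpy, scipy, OpenCV 4.12 (cv2) and the standard library are available. Lean on these libraries where they do the work, as an engineer would, in place of code of your own. Each camera call takes 0.05 s, during which the arm holds its last target. There are 200 camera calls.

## Working session

There is one attempt and no reset: what is moved stays moved. The work goes in short steps, Python scripts to look and compute and a tool call to move; the robot and the scene stay as the last step left them, time stands still between calls to the robot, and variables do not carry over. Pictures are saved under pics/ and viewed, about 8 in all and at most 12, crops included, and the job is handed in when it is done.

Besides the shell and the picture viewer there is one more tool, called after "Request:" by a JSON object that holds its "method" and its "body". play_rows: Moves the arm, as the interface text tells. Its arguments: {"type":"object","properties":{"motion":{"type":"array"}},"required":["motion"]}

```bash
ls; mkdir -p pics
cat > h.py <<'E'
import numpy as np,cv2
from cell import robot
def cam(name):
    d=robot.get_image(name); return d
def K(d):
    f=240/np.tan(np.radians(d['vfov'])/2); return np.array([[f,0,d['cx']],[0,f,d['cy']],[0,0,1.]])
def ray(d,uv):
    p=cv2.undistortPoints(np.array([[uv]],float),K(d),np.array(d['dist_coeffs'],float))[0,0]
    V=np.array(d['view']); R=V[:3,:3];t=V[:3,3]
    return -R.T@t, R.T@np.array([p[0],-p[1],-1.])
def onz(d,uv,z):
    o,r=ray(d,uv); return o+r*(z-o[2])/r[2]
def proj(d,P):
    V=np.array(d['view']); c=(V[:3,:3]@np.atleast_2d(P).T).T+V[:3,3]
    c=c*[1,-1,-1]
    return cv2.projectPoints(c,np.zeros(3),np.zeros(3),K(d),np.array(d['dist_coeffs'],float))[0][:,0]
def tri(d1,a,d2,b):
    o1,r1=ray(d1,a);o2,r2=ray(d2,b)
    s=np.linalg.lstsq(np.c_[r1,-r2],o2-o1,rcond=None)[0]
    p,q=o1+s[0]*r1,o2+s[1]*r2
    return (p+q)/2,np.linalg.norm(p-q)
E
python3 - <<'E'
from h import *
import pickle
for n in('scene','top'):
    d=cam(n); pickle.dump(d,open(n+'.pkl','wb')); cv2.imwrite(f'pics/{n}0.png',d['img'][:,:,::-1])
    print(n,d['vfov'],d['cx'],d['cy'],d['dist_coeffs'],ray(d,(320,240)))
print(robot.state())
E
```

```text
pics
scene 50.27116007566309 334.35576829787766 233.43446179045608 [-0.12326884  0.          0.          0.          0.        ] (array([ 229.34040328, -708.15686345,  588.48471899]), array([ 0.43585995,  0.69865916, -0.56820252]))
top 52.52375255551688 322.4055036135483 239.3651154474692 [-0.0168745  0.         0.         0.         0.       ] (array([ 559.42770132,  -88.35449421, 1073.18056028]), array([ 5.71141409e-02, -8.18951153e-04, -9.98380421e-01]))
{'t': 0.1, 'qpos': array([ 1.07580148e+00,  2.17696887e-01,  1.61477538e+00,  1.13580246e-05,
        1.31134128e+00, -1.12207777e-01]), 'dq': array([ 0.00024921, -0.00315695, -0.00201643, -0.00025115,  0.00099048,
        0.0004215 ]), 'joint_efforts': array([ 1.93267097e-04, -3.98072791e+01, -3.04969275e+01, -7.34695641e-05,
        4.20542347e-03, -1.69250107e-06]), 'ee_pos': array([233.06684586, 579.11524451, 230.08671237]), 'orientation': array([ 2.60261323,  1.75772446, -0.00309843]), 'wrist_force': array([-0.51575846, -0.52023333, -0.23356504]), 'wrist_torque': array([0.01386832, 0.02937126, 0.0183125 ]), 'gripper_width': 0.9990956387724402}
```

View pics/scene0.png

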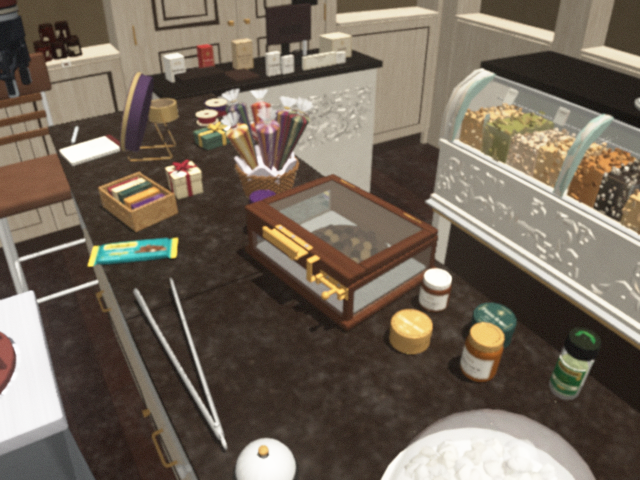

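View pics/top0.png

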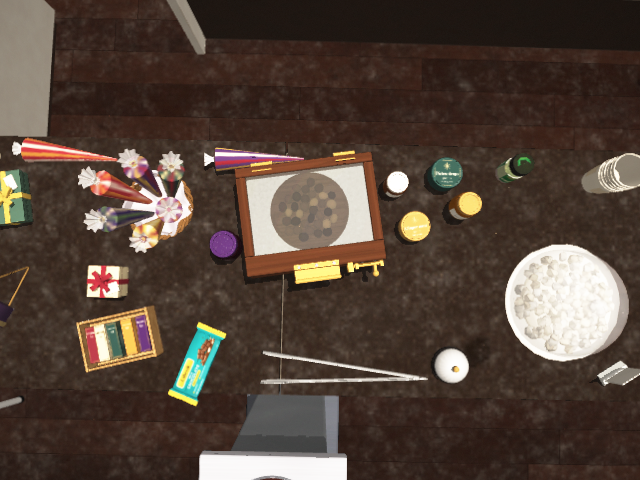

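Run:
```python
from h import *
import pickle
S=pickle.load(open('scene.pkl','rb'));T=pickle.load(open('top.pkl','rb'))
a=cv2.resize(S['img'][160:330,230:450],None,fx=3.6,fy=3.6,interpolation=cv2.INTER_CUBIC)
b=cv2.resize(T['img'][145:290,225:395],None,fx=4,fy=4,interpolation=cv2.INTER_CUBIC)
cv2.imwrite('pics/sc.png',a[:,:,::-1]);cv2.imwrite('pics/tc.png',b[:,:,::-1])
c=[onz(T,p,101.5) for p in [(246,276),(384,258),(371,153),(237,166)]]
print(np.round(c,1))
for d in(S,T):
    h=cv2.cvtColor(d['img'],cv2.COLOR_RGB2HSV); m=cv2.inRange(h,(18,120,120),(32,255,255))
    n,l,s,ce=cv2.connectedComponentsWithStats(m)
    for i in range(1,n):
        if s[i,4]>25: print(s[i],ce[i].round(1))
```

```text
[[ 539.9   56.5  101.5]
 [ 581.9 -217.9  101.5]
 [ 793.8 -188.4  101.5]
 [ 760.7   81.7  101.5]]
[150 106  27  17 168] [163.1 114. ]
[198 121  29  24 187] [215.3 131.3]
[239 131  12  24  37] [244.  141.4]
[124 188  33  14 134] [140.6 194.8]
[263 227  45  32 530] [286.3 242.2]
[280 227  12  10  48] [286.2 231.8]
[171 237   8  22 117] [174.8 247.2]
[ 87 245  11  22 113] [ 92.  255.9]
[107 244  28   4  53] [120.4 245.4]
[307 256  41  44 446] [325.5 281.3]
[391 309  42  45 842] [412.7 328.2]
[470 323  35  28 712] [486.7 335.7]
[259 446   9   9  54] [262.6 450.3]
[333 151  22   5  63] [343.5 152.9]
[251 161  22   6  58] [261.3 163.4]
[  0 171  31  53 473] [  8.5 197.2]
[458 192  24  23 411] [469.7 203.1]
[401 211  30  30 507] [415.  225.3]
[150 219  11  14  41] [155.2 225. ]
[143 222   9  10  26] [145.3 225.8]
[317 261  12   7  40] [323.2 263.4]
[353 260  31  16 128] [370.5 266.1]
[298 263  17   8  65] [306.1 266.3]
[295 272  46  12 217] [317.1 278.2]
[114 313  34  46 450] [129.  335.8]
[ 77 322   5  15  26] [ 78.7 328.7]
[197 322  30  16 152] [211.2 329.3]
[ 83 350   5  22  31] [ 84.6 361. ]
[178 360  15  27 138] [185.  372.5]
[193 371   7  14  29] [196.  377.4]
[168 390  30  16 160] [182.1 397.8]
```

View pics/sc.png

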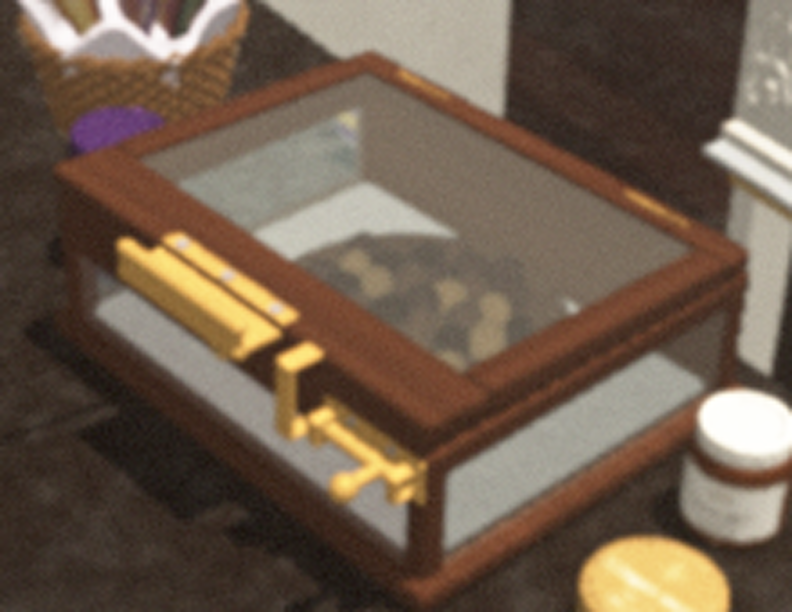

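View pics/tc.png

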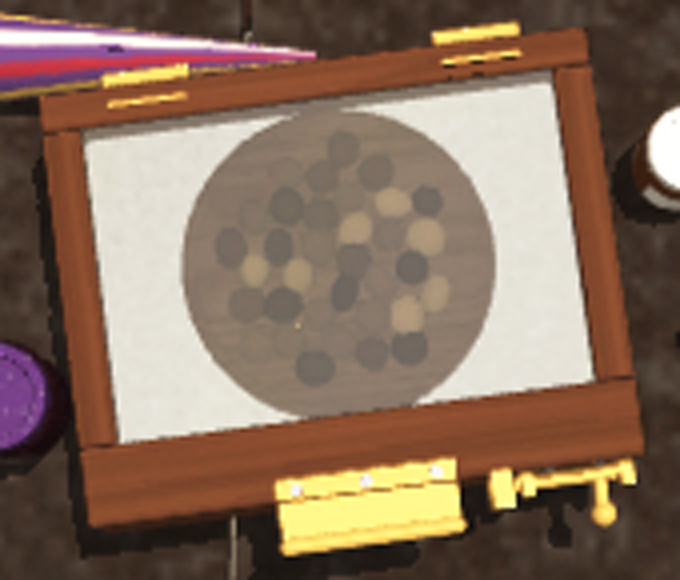

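Run:
```python
from h import *
import pickle
from scipy.spatial.transform import Rotation as Ro
S=pickle.load(open('scene.pkl','rb'));T=pickle.load(open('top.pkl','rb'))
t=lambda x,y:(x/4+225-.4,y/4+145-.4); s=lambda x,y:(x/3.6+230-.4,y/3.6+160-.4)
for n,a,b in [('FL',(90,527),None),('FR',(642,452),(432,432)),('BR',(585,30),(742,250)),('BL',(40,97),(370,55)),('FL',(90,527),(60,165)),('knob',(604,514),(345,485)),('lipL',(282,556),(118,243)),('lipR',(466,530),(248,332)),('staple',(502,495),(297,352)),]:
    print(n,onz(T,t(*a),101.5).round(1), tri(T,t(*a),S,s(*b)) if b else '')
o=robot.state()['orientation'];print(Ro.from_rotvec(o).as_matrix().round(3))
for n,p,z in [('jam',(224,244),82),('cream',(397,183),60),('tin',(415,226),36)]: print(n,onz(T,p,z).round(0))
q=[1.076,.217,1.613,0,1.311,-.112]; print(sum(q[1:5]))
```

```text
FL [539.2  54.3 101.5] 
FR [ 582.8 -220.1  101.5] (array([ 584.14607937, -221.00491387,  100.99166058]), np.float64(3.2441329339326512))
BR [ 795.6 -188.   101.5] (array([ 794.66626634, -187.27701106,  101.03671284]), np.float64(2.6129018139508235))
BL [754.8  86.4 101.5] (array([755.87711185,  87.46641539,  95.70953224]), np.float64(0.21902972546703292))
FL [539.2  54.3 101.5] (array([541.25308659,  52.69744009, 106.09874375]), np.float64(4.293719152919735))
knob [ 551.4 -201.6  101.5] (array([ 552.02279565, -205.12733615,   74.96674534]), np.float64(1.8944041260348883))
lipL [527.  -41.6 101.5] (array([528.48355191, -42.78070238, 115.86246783]), np.float64(2.2533873087400407))
lipR [ 541.9 -132.9  101.5] (array([ 544.57677908, -133.61780688,  114.13039321]), np.float64(5.494611312877762))
staple [ 559.7 -150.5  101.5] (array([ 560.90646136, -150.7440261 ,  107.67816711]), np.float64(2.6679215827166747))
[[ 0.374  0.928 -0.001]
 [ 0.928 -0.374 -0.002]
 [-0.002 -0.    -1.   ]]
jam [603. 106.  82.]
cream [ 741. -248.   60.]
tin [ 653. -292.   36.]
3.141
```

Request:
{"method": "play_rows", "body": {"motion": [[[0.019,-0.048,0],[0,0,2.2],-1],[[0.019,-0.048,0],[0,0,2.2],-1],[[0.019,-0.048,0],[0,0,2.2],-1],[[0.019,-0.048,0],[0,0,2.2],-1],[[0.019,-0.048,0],[0,0,2.2],-1],[[0.019,-0.048,0],[0,0,2.2],-1],[[0.019,-0.048,0],[0,0,2.2],-1],[[0.019,-0.048,0],[0,0,2.2],-1],[[0.019,-0.048,0],[0,0,2.2],-1],[[0.019,-0.048,0],[0,0,2.2],-1],[[0.019,-0.048,0],[0,0,2.2],-1],[[0.019,-0.048,0],[0,0,2.2],-1],[[0.019,-0.048,0],[0,0,2.2],-1],[[0.019,-0.048,0],[0,0,2.3],-1],[[0,0,0],[0,0,0],-1]]}}

```text
t: 1.98
ee_pos: [500.0, -95.1, 230.9]
orientation: [2.046, 2.384, -0.001]
wrist_force: [-0.3, 0.8, -0.2]
gripper_width: 0.003
```

Request:
{"method": "play_rows", "body": {"motion": [[[0,0,0],[1.56,-9.88,0],-1],[[0,0,0],[1.56,-9.88,0],-1],[[0,0,0],[1.56,-9.88,0],-1],[[0,0,0],[1.56,-9.88,0],-1],[[0,0,0],[1.56,-9.88,0],-1],[[0,0,0],[1.56,-9.88,0],-1],[[0,0,0],[1.56,-9.88,0],-1],[[0,0,0],[1.56,-9.88,0],-1],[[0,0,0],[0,0,0],-1],[[0,0,0],[0,0,0],-1]]}}

```text
t: 3.22
ee_pos: [511.5, 22.6, 338.9]
orientation: [1.481, 1.456, 1.041]
wrist_force: [-0.5, -0.7, 0.2]
gripper_width: -0.003
```

```bash
cat >> h.py <<'E'
def st():
    from scipy.spatial.transform import Rotation as Ro
    s=robot.state(); print(round(s['t'],2),s['ee_pos'].round(1),'F',s['wrist_force'].round(1),'q',s['qpos'].round(2),s['gripper_width'])
    print(Ro.from_rotvec(s['orientation']).as_matrix().round(3))
E
python3 -c "from h import *;st()"
```

```text
3.23 [511.5  22.6 338.9] F [-0.5 -0.7  0.2] q [-0.22 -0.77  2.55  0.97  0.27 -2.58] -0.003117783609163289
[[ 0.     0.345  0.938]
 [ 1.    -0.022  0.008]
 [ 0.023  0.938 -0.345]]
```

Request:
{"method": "play_rows", "body": {"motion": [[[0,-0.02,-0.01],[0,10,0],-1],[[0,-0.02,-0.01],[0,10,0],-1],[[0,-0.02,-0.01],[0,10,0],-1],[[0,-0.02,-0.02],[0,10,0],-1],[[0,-0.02,-0.02],[0,10,0],-1],[[0,-0.02,-0.02],[0,10,0],-1],[[0,0,-0.02],[0,10,0],-1],[[0,0,0],[0,0,0],-1]]}}

```text
t: 4.22
ee_pos: [512.7, -90.7, 228.7]
orientation: [2.236, 2.188, 0.064]
wrist_force: [0.0, 0.2, -1.2]
gripper_width: 0.001
```

```bash
python3 -c "from h import *;st()"
```

```text
4.22 [512.7 -90.7 228.7] F [ 0.   0.2 -1.2] q [-0.33 -0.03  1.88  0.03  1.26 -1.89] 0.0009858556763161453
[[ 0.021  0.999  0.038]
 [ 1.    -0.022  0.019]
 [ 0.02   0.037 -0.999]]
```

Request:
{"method": "play_rows", "body": {"motion": [[[0,0,0],[0,0,-10],-1],[[0,0,0],[0,0,-10],-1],[[0,0,0],[0,0,-10],-1],[[0,0,0],[0,0,-10],-1],[[0,0,0],[0,0,-10],-1],[[0,0,0],[0,0,-10],-1],[[0,0,0],[0,0,-10],-1],[[0,0,0],[0,0,-10],-1],[[0,0,0],[0,0,-10],-1],[[0,0,0],[0,0,-10],-1],[[0,0,0],[0,0,-10],-1],[[0,0,0],[0,0,-10],-1],[[0,0,0],[0,0,-10],-1],[[0,0,0],[0,0,-10],-1],[[0,0,0],[0,0,-10],-1],[[0,0,0],[0,0,-10],-1],[[0,0,0],[0,0,-10],-1],[[0,0,0],[0,0,0],-1]]}}

```text
t: 6.48
ee_pos: [512.5, -90.2, 234.3]
orientation: [2.352, -2.012, -0.026]
wrist_force: [0.3, 0.4, 0.7]
gripper_width: 0.0
```

```bash
python3 -c "from h import *;st()"
```

```text
6.47 [512.5 -90.2 234.3] F [0.3 0.4 0.7] q [-0.29  0.02  1.83 -0.04  1.33  1.14] 2.686711346892956e-05
[[ 0.156 -0.987 -0.043]
 [-0.988 -0.155 -0.025]
 [ 0.018  0.046 -0.999]]
```

```bash
cat > fk.py <<'E'
import numpy as np
from scipy.optimize import least_squares
from scipy.spatial.transform import Rotation as Ro
Rz=lambda a:Ro.from_euler('z',a).as_matrix();Ry=lambda a:Ro.from_euler('y',a).as_matrix()
def fk(q,p):
    h,L1,L2,lat,d6,e,a=p
    A=Rz(q[0]);B=A@Ry(q[1]);C=B@Ry(q[2]);D=C@Rz(q[3])@Ry(q[4])
    P=np.array([0,0,h])+A@[a,lat,0]+B@[0,0,L1]+C@[e,0,L2]+D@[0,0,d6]
    return P,D@Rz(q[5]+np.pi)
data=[([1.0758,.2177,1.6148,0,1.3113,-.1122],[233.07,579.1,230.1]),([-.22,-.77,2.55,.97,.27,-2.58],[511.5,22.6,338.9]),([-.33,-.03,1.88,.03,1.26,-1.89],[512.7,-90.7,228.7]),([-.29,.02,1.83,-.04,1.33,1.14],[512.5,-90.2,234.3])]
reg=np.array([300,400,400,70,250,0,0.])
r=least_squares(lambda p:np.r_[np.concatenate([fk(q,p)[0]-x for q,x in data]),(p-reg)*.003],reg)
p=r.x
if __name__=='__main__':
    print(p.round(1),r.fun[:12].round(1))
    for q,x in data: print(fk(q,p)[1].round(2).tolist())
def ik(P,R,q0):
    lo=[-2.75,-.75,.35,-1.1,.17,-2.5];hi=[2.75,2.1,2.5,4.2,2.6,2.5]
    def f(q):
        x,M=fk(q,p); return np.r_[(x-P)/10,Ro.from_matrix(M@R.T).as_rotvec()*20]
    s=least_squares(f,q0,bounds=(lo,hi)); return s.x,s.cost
E
python3 fk.py
python3 - <<'E'
from fk import *
ex=np.array([.988,.156,0]);ey=np.array([-.156,.988,0]);k=np.array([0,0,1.])
for pit in(0,20,40,60):
  for P in([554.5,-85,75],[520,-91,80],[520,-91,150]):
    z=ex*np.cos(np.radians(pit))-k*np.sin(np.radians(pit))
    x=-ey; y=np.cross(z,x)
    for q0 in([-.2,.2,1.9,0.2,.5,1.1],[-.2,.4,1.7,3,.5,-1.9]):
        q,c=ik(np.array(P,float),np.c_[x,y,z],q0); print(pit,P,q.round(2),round(c,3))
E
```

```text
[ 401.2  445.5  687.1   70.8  289.9  142.1 -102.5] [-0.8  0.2  1.2  0.2  0.9 -0.3 -0.1 -1.3  2.2 -0.3 -0.5 -3.1]
[[0.37, 0.93, -0.0], [0.93, -0.37, -0.0], [-0.0, -0.0, -1.0]]
[[-0.01, 0.35, 0.94], [1.0, -0.02, 0.02], [0.03, 0.94, -0.35]]
[[0.02, 1.0, 0.04], [1.0, -0.02, 0.02], [0.02, 0.04, -1.0]]
[[0.15, -0.99, -0.05], [-0.99, -0.15, -0.03], [0.02, 0.05, -1.0]]
0 [554.5, -85, 75] [-0.69  0.62  2.13  2.25  1.31 -1.27] 0.0
0 [554.5, -85, 75] [-0.69  0.62  2.13  2.25  1.31 -1.27] 0.0
0 [520, -91, 80] [-0.79  0.59  2.18  2.16  1.36 -1.26] 0.0
0 [520, -91, 80] [-0.79  0.59  2.18  2.16  1.36 -1.26] 0.0
0 [520, -91, 150] [-0.79  0.35  2.28  2.13  1.28 -1.15] 0.0
0 [520, -91, 150] [-0.79  0.35  2.28  2.13  1.28 -1.15] 0.0
20 [554.5, -85, 75] [-0.65  0.32  2.23  2.05  0.87 -1.02] 0.0
20 [554.5, -85, 75] [-0.65  0.32  2.23  2.05  0.87 -1.02] 0.0
20 [520, -91, 80] [-0.74  0.27  2.29  1.96  0.92 -1.  ] 0.0
20 [520, -91, 80] [-0.74  0.27  2.29  1.96  0.92 -1.  ] 0.0
20 [520, -91, 150] [-0.74  0.02  2.36  1.83  0.86 -0.79] 0.0
20 [520, -91, 150] [-0.74  0.02  2.36  1.83  0.86 -0.79] 0.0
40 [554.5, -85, 75] [-0.54  0.13  2.21  1.47  0.52 -0.38] 0.0
40 [554.5, -85, 75] [-0.54  0.13  2.21  1.47  0.52 -0.38] 0.0
40 [520, -91, 80] [-0.61  0.06  2.28  1.42  0.57 -0.38] 0.0
40 [520, -91, 80] [-0.61  0.06  2.28  1.42  0.57 -0.38] 0.0
40 [520, -91, 150] [-0.61 -0.15  2.32  1.18  0.62 -0.09] 0.0
40 [520, -91, 150] [-0.61 -0.15  2.32  1.18  0.62 -0.09] 0.0
60 [554.5, -85, 75] [-0.42  0.11  2.09  0.54  0.56  0.58] 0.0
60 [554.5, -85, 75] [-0.42  0.11  2.09  0.54  0.56  0.58] 0.0
60 [520, -91, 80] [-0.47  0.03  2.16  0.56  0.59  0.53] 0.0
60 [520, -91, 80] [-0.47  0.03  2.16  0.56  0.59  0.53] 0.0
60 [520, -91, 150] [-0.47 -0.12  2.17  0.47  0.71  0.64] 0.0
60 [520, -91, 150] [-0.47 -0.12  2.17  0.47  0.71  0.64] 0.0
```

Request:
{"method": "play_rows", "body": {"motion": [[[0,0,-0.012],[1.56,-9.88,0],-1],[[0,0,-0.012],[1.56,-9.88,0],-1],[[0,0,-0.012],[1.56,-9.88,0],-1],[[0,0,-0.012],[1.56,-9.88,0],-1],[[0,0,-0.012],[1.56,-9.88,0],-1],[[0,0,-0.012],[1.56,-9.88,0],-1],[[0,0,-0.012],[1.56,-9.88,0],-1],[[0,0,0],[0.5,-3,0],-1],[[0,0,0],[0,0,0],-1],[[0,0,0],[0,0,0],-1]]}}

```text
t: 7.72
ee_pos: [515.3, -76.5, 161.0]
orientation: [-1.722, 1.439, -0.768]
wrist_force: [0.9, 0.2, -0.1]
gripper_width: -0.001
```

```bash
python3 -c "from h import *;st()"
```

```text
7.72 [515.3 -76.5 161. ] F [ 0.9  0.2 -0.1] q [-0.69 -0.21  2.5   1.49  0.72 -0.46] -0.0009628371212933276
[[ 0.188 -0.531  0.826]
 [-0.982 -0.086  0.168]
 [-0.018 -0.843 -0.538]]
```

Request:
{"method": "play_rows", "body": {"motion": [[[-0.002,-0.003,-0.015],[0.3,-2,-0.4],-1],[[-0.002,-0.003,-0.015],[0.3,-2,-0.4],-1],[[-0.002,-0.003,-0.015],[0.3,-2,-0.4],-1],[[-0.002,-0.003,-0.015],[0.3,-2,-0.4],-1],[[-0.002,-0.003,-0.015],[0.3,-2,-0.4],-1],[[0,0,-0.01],[0,0,0],-1],[[0,0,0],[0,0,0],-1]]}}

```text
t: 8.6
ee_pos: [505.7, -91.3, 75.1]
orientation: [-1.573, 1.357, -0.888]
wrist_force: [0.2, -0.3, 0.2]
gripper_width: 0.0
```

Run:
```python
from h import *
st()
d=cam('scene')
cv2.imwrite('pics/a.png',cv2.resize(d['img'][150:330,200:440],None,fx=3.3,fy=3.3,interpolation=cv2.INTER_CUBIC)[:,:,::-1])
```

```text
8.6 [505.7 -91.3  75.1] F [ 0.2 -0.3  0.2] q [-0.81  0.25  2.52  2.    1.   -1.19] 0.00044144332783409285
[[ 0.157 -0.38   0.911]
 [-0.987 -0.045  0.152]
 [-0.016 -0.924 -0.382]]
```

View pics/a.png

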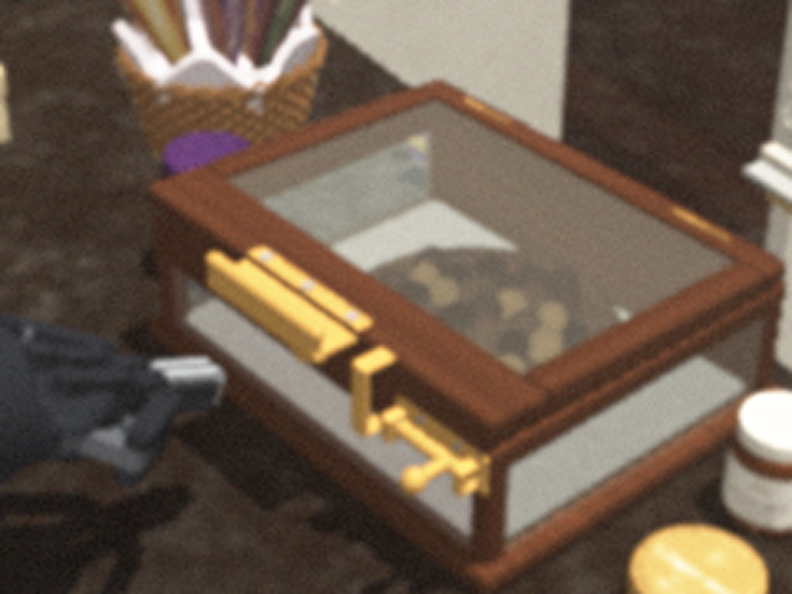

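Request:
{"method": "play_rows", "body": {"motion": [[[0.009,0.0014,-0.002],[0,0,0],-1],[[0.009,0.0014,-0.002],[0,0,0],-1],[[0.009,0.0014,-0.002],[0,0,0],-1],[[0.009,0.0014,-0.002],[0,0,0],-1],[[0.009,0.0014,-0.002],[0,0,0],-1],[[0,0,0],[0,0,0],-1]]}}

```text
t: 9.4
ee_pos: [550.8, -83.7, 65.1]
orientation: [-1.572, 1.357, -0.888]
wrist_force: [-0.0, -0.1, -0.1]
gripper_width: -0.001
```

Request:
{"method": "play_rows", "body": {"motion": [[[0,0,0.002],[0,0,0],-1],[[0,0,0.002],[0,0,0],-1],[[0,0,0.002],[0,0,0],-1],[[0,0,0.001],[0,0,0],-1],[[0,0,0],[0,0,0],-1]]}}

```text
t: 10.02
ee_pos: [550.1, -84.2, 72.4]
orientation: [-1.572, 1.358, -0.889]
wrist_force: [-0.2, -0.2, 0.3]
gripper_width: 0.003
```

Request:
{"method": "play_rows", "body": {"motion": [[[0,0,0.001],[0,0,0],-1],[[0,0,0.001],[0,0,0],-1],[[0,0,0],[0,0,0],-1]]}}

```text
t: 10.4
ee_pos: [550.1, -84.0, 74.3]
orientation: [-1.572, 1.358, -0.889]
wrist_force: [0.2, 0.8, -0.1]
gripper_width: 0.002
```

Request:
{"method": "play_rows", "body": {"motion": [[[0,0,0.001],[0,0,0],-1],[[0,0,0.001],[0,0,0],-1],[[0,0,0],[0,0,0],-1]]}}

```text
t: 10.78
ee_pos: [550.1, -84.0, 76.3]
orientation: [-1.572, 1.357, -0.889]
wrist_force: [0.0, -0.3, -0.3]
gripper_width: -0.004
```

Request:
{"method": "play_rows", "body": {"motion": [[[0,0,0.001],[0,0,0],-1],[[0,0,0.001],[0,0,0],-1],[[0,0,0],[0,0,0],-1]]}}

```text
t: 11.15
ee_pos: [550.1, -84.1, 78.3]
orientation: [-1.572, 1.357, -0.889]
wrist_force: [-0.7, 0.2, -0.9]
gripper_width: -0.0
```

Request:
{"method": "play_rows", "body": {"motion": [[[0,0,0.001],[0,0,0],-1],[[0,0,0.001],[0,0,0],-1],[[0,0,0],[0,0,0],-1]]}}

```text
t: 11.52
ee_pos: [549.9, -84.0, 80.0]
orientation: [-1.572, 1.358, -0.888]
wrist_force: [0.4, 0.3, -0.9]
gripper_width: -0.003
```

Request:
{"method": "play_rows", "body": {"motion": [[[0,0,0.001],[0,0,0],-1],[[0,0,0.001],[0,0,0],-1],[[0,0,0],[0,0,0],-1]]}}

```text
t: 11.9
ee_pos: [549.7, -84.0, 81.7]
orientation: [-1.572, 1.359, -0.888]
wrist_force: [0.5, -0.8, -3.5]
gripper_width: -0.001
```

Request:
{"method": "play_rows", "body": {"motion": [[[0,0,0.001],[0,0,0],-1],[[0,0,0.001],[0,0,0],-1],[[0,0,0],[0,0,0],-1]]}}

```text
t: 12.28
ee_pos: [549.9, -83.9, 84.2]
orientation: [-1.572, 1.358, -0.888]
wrist_force: [-1.5, -1.5, -3.2]
gripper_width: 0.001
```

Run:
```python
from h import *
st()
d=cam('scene')
cv2.imwrite('pics/b.png',cv2.resize(d['img'][150:330,200:440],None,fx=3.3,fy=3.3,interpolation=cv2.INTER_CUBIC)[:,:,::-1])
```

```text
12.28 [549.9 -83.9  84.2] F [-1.5 -1.5 -3.2] q [-0.68  0.26  2.45  2.1   0.92 -1.15] 0.000630978545700026
[[ 0.156 -0.38   0.912]
 [-0.988 -0.044  0.151]
 [-0.017 -0.924 -0.382]]
```

View pics/b.png

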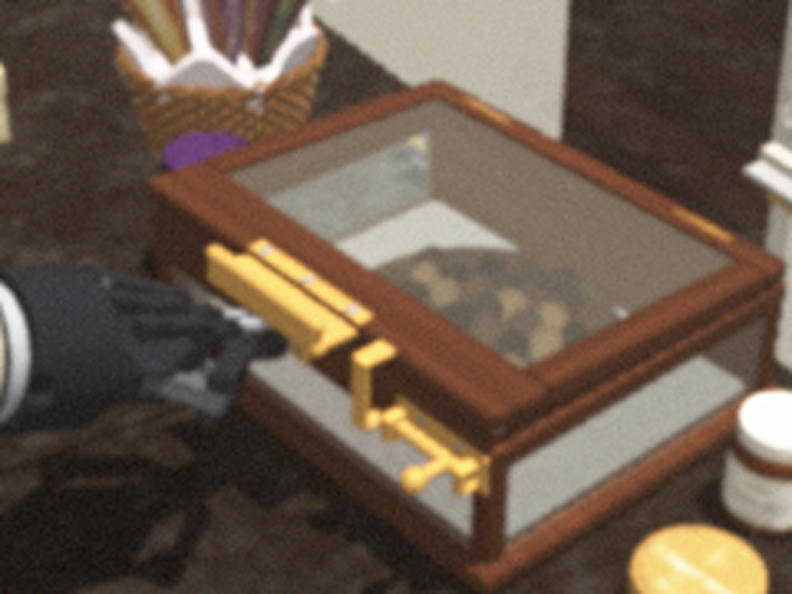

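Request:
{"method": "play_rows", "body": {"motion": [[[0,0,0.001],[0,0,0],-1],[[0,0,0.001],[0,0,0],-1],[[0,0,0],[0,0,0],-1]]}}

```text
t: 12.7
ee_pos: [550.1, -83.9, 86.5]
orientation: [-1.571, 1.357, -0.889]
wrist_force: [-2.0, -0.1, -2.8]
gripper_width: -0.0
```

Request:
{"method": "play_rows", "body": {"motion": [[[0,0,0.001],[0,0,0],-1],[[0,0,0.001],[0,0,0],-1],[[0,0,0],[0,0,0],-1]]}}

```text
t: 13.08
ee_pos: [550.3, -83.9, 88.7]
orientation: [-1.571, 1.356, -0.889]
wrist_force: [-2.1, 0.1, -1.8]
gripper_width: -0.001
```

Request:
{"method": "play_rows", "body": {"motion": [[[0,0,0.001],[0,0,0],-1],[[0,0,0.001],[0,0,0],-1],[[0,0,0],[0,0,0],-1]]}}

```text
t: 13.45
ee_pos: [550.4, -84.0, 90.7]
orientation: [-1.571, 1.356, -0.889]
wrist_force: [0.3, -0.2, -2.0]
gripper_width: -0.003
```

Request:
{"method": "play_rows", "body": {"motion": [[[0,0,-0.007],[0,0,0],-1],[[0,0,-0.007],[0,0,0],-1],[[0,0,-0.007],[0,0,0],-1],[[-0.012,-0.002,0],[0,0,0],-1],[[-0.012,-0.002,0],[0,0,0],-1],[[-0.012,-0.002,0],[0,0,0],-1],[[-0.01,-0.001,0],[0,0,0],-1],[[0,0,0.013],[-0.73,4.64,0],-1],[[0,0,0.013],[-0.73,4.64,0],-1],[[0,0,0.013],[-0.73,4.64,0],-1],[[0,0,0.013],[-0.73,4.64,0],-1],[[0,0,0.013],[-0.73,4.64,0],-1],[[0,0,0.013],[-0.73,4.64,0],-1],[[0.0165,0.0022,0],[0,0,0],-1],[[0.0165,0.0022,0],[0,0,0],-1],[[0.0165,0.0022,0],[0,0,0],-1],[[0.0165,0.0022,0],[0,0,0],-1],[[0.0165,0.0022,0],[0,0,0],-1],[[0,0,0],[0,0,0],-1]]}}

```text
t: 15.82
ee_pos: [587.6, -79.7, 146.4]
orientation: [-1.925, 1.665, -0.583]
wrist_force: [0.4, -0.3, -0.2]
gripper_width: -0.002
```

Run:
```python
from h import *
st()
```

```text
15.82 [587.6 -79.7 146.4] F [ 0.4 -0.3 -0.2] q [-0.45 -0.04  2.22  0.83  0.52  0.34] -0.0019679494420879484
[[ 0.15  -0.763  0.629]
 [-0.989 -0.105  0.108]
 [-0.016 -0.638 -0.77 ]]
```

Request:
{"method": "play_rows", "body": {"motion": [[[0,0,-0.008],[0,0,0],-1],[[0,0,-0.008],[0,0,0],-1],[[0,0,-0.006],[0,0,0],-1],[[0,0,-0.003],[0,0,0],-1],[[0,0,-0.003],[0,0,0],-1],[[0,0,-0.003],[0,0,0],-1],[[0,0,0],[0,0,0],-1]]}}

```text
t: 16.7
ee_pos: [586.6, -79.7, 115.0]
orientation: [-1.925, 1.666, -0.583]
wrist_force: [0.6, -0.6, 1.1]
gripper_width: -0.002
```

Request:
{"method": "play_rows", "body": {"motion": [[[0,0,-0.002],[0,0,0],-1],[[0,0,-0.002],[0,0,0],-1],[[0,0,0],[0,0,0],-1]]}}

```text
t: 17.08
ee_pos: [586.3, -79.5, 110.7]
orientation: [-1.925, 1.666, -0.581]
wrist_force: [0.4, -0.1, 0.8]
gripper_width: 0.004
```

Request:
{"method": "play_rows", "body": {"motion": [[[0,0,-0.001],[0,0,0],-1],[[0,0,-0.001],[0,0,0],-1],[[0,0,0],[0,0,0],-1]]}}

```text
t: 17.45
ee_pos: [586.6, -79.6, 109.1]
orientation: [-1.925, 1.666, -0.582]
wrist_force: [-0.5, -0.5, 0.4]
gripper_width: -0.003
```

Request:
{"method": "play_rows", "body": {"motion": [[[0,0,-0.001],[0,0,0],-1],[[0,0,-0.001],[0,0,0],-1],[[0,0,0],[0,0,0],-1]]}}

```text
t: 17.82
ee_pos: [586.6, -79.7, 107.1]
orientation: [-1.925, 1.666, -0.583]
wrist_force: [-0.4, 0.2, 0.4]
gripper_width: 0.001
```

Request:
{"method": "play_rows", "body": {"motion": [[[0,0,-0.001],[0,0,0],-1],[[0,0,-0.001],[0,0,0],-1],[[0,0,0],[0,0,0],-1]]}}

```text
t: 18.2
ee_pos: [587.2, -79.7, 106.4]
orientation: [-1.924, 1.664, -0.584]
wrist_force: [-5.7, 0.6, 7.7]
gripper_width: -0.001
```

Request:
{"method": "play_rows", "body": {"motion": [[[0,0,-0.001],[0,0,0],-1],[[0,0,-0.001],[0,0,0],-1],[[0,0,0],[0,0,0],-1]]}}

```text
t: 18.58
ee_pos: [587.8, -79.8, 106.1]
orientation: [-1.923, 1.662, -0.586]
wrist_force: [-16.5, -0.0, 20.5]
gripper_width: -0.005
```

Request:
{"method": "play_rows", "body": {"motion": [[[0,0,-0.001],[0,0,0],-1],[[0,0,-0.001],[0,0,0],-1],[[0,0,0],[0,0,0],-1]]}}

```text
t: 18.95
ee_pos: [589.0, -79.9, 106.0]
orientation: [-1.921, 1.66, -0.588]
wrist_force: [-19.6, 0.8, 27.0]
gripper_width: 0.002
```

Request:
{"method": "play_rows", "body": {"motion": [[[0,0,0.003],[0,0,0],-1],[[0,0,0.01],[0,0,0],-1],[[0,0,0.016],[0,0,0],-1],[[0,0,0.016],[0,0,0],-1],[[-0.0165,-0.0024,0],[0,0,0],-1],[[-0.0165,-0.0024,0],[0,0,0],-1],[[-0.0165,-0.0024,0],[0,0,0],-1],[[-0.0165,-0.0024,0],[0,0,0],-1],[[-0.0165,-0.0024,0],[0,0,0],-1],[[0,0,-0.013],[0.73,-4.64,0],-1],[[0,0,-0.013],[0.73,-4.64,0],-1],[[0,0,-0.013],[0.73,-4.64,0],-1],[[0,0,-0.013],[0.73,-4.64,0],-1],[[0,0,-0.013],[0.73,-4.64,0],-1],[[0,0,-0.012],[0.73,-4.64,0],-1],[[0,0,0],[0,0,0],-1]]}}

```text
t: 20.95
ee_pos: [500.9, -89.5, 65.6]
orientation: [-1.57, 1.365, -0.876]
wrist_force: [-0.3, -0.4, 0.4]
gripper_width: 0.002
```

Run:
```python
from h import *
st()
```

```text
20.95 [500.9 -89.5  65.6] F [-0.3 -0.4  0.4] q [-0.82  0.28  2.52  2.    1.01 -1.21] 0.0015673481810262496
[[ 0.156 -0.387  0.909]
 [-0.987 -0.036  0.154]
 [-0.027 -0.921 -0.388]]
```

Request:
{"method": "play_rows", "body": {"motion": [[[0.01,0.001,0],[0,0,0],-1],[[0.01,0.001,0],[0,0,0],-1],[[0.01,0.001,0],[0,0,0],-1],[[0.01,0.001,0],[0,0,0],-1],[[0.01,0.001,0.001],[0,0,0],-1],[[0,0,0.003],[0,0,0],-1],[[0,0,0.003],[0,0,0],-1],[[0,0,0.003],[0,0,0],-1],[[0,0,0.003],[0,0,0],-1],[[0,0,0],[0,0,0],-1]]}}

```text
t: 22.2
ee_pos: [551.5, -86.0, 78.6]
orientation: [-1.578, 1.365, -0.88]
wrist_force: [3.4, -2.5, -19.1]
gripper_width: -0.001
```

Request:
{"method": "play_rows", "body": {"motion": [[[0,0,0.0015],[0,0,0],-1],[[0,0,0.0015],[0,0,0],-1],[[0,0,0],[0,0,0],-1]]}}

```text
t: 22.58
ee_pos: [550.4, -85.9, 79.4]
orientation: [-1.581, 1.37, -0.876]
wrist_force: [6.8, -2.8, -26.2]
gripper_width: -0.003
```

Request:
{"method": "play_rows", "body": {"motion": [[[0,0,0.0015],[0,0,0],-1],[[0,0,0.0015],[0,0,0],-1],[[0,0,0],[0,0,0],-1]]}}

```text
t: 22.95
ee_pos: [549.1, -85.7, 80.2]
orientation: [-1.585, 1.375, -0.873]
wrist_force: [7.2, -2.4, -32.5]
gripper_width: -0.003
```

Request:
{"method": "play_rows", "body": {"motion": [[[0,0,0.0015],[0,0,0],-1],[[0,0,0.0015],[0,0,0],-1],[[0,0,0],[0,0,0],-1]]}}

```text
t: 23.32
ee_pos: [547.5, -85.3, 80.9]
orientation: [-1.587, 1.38, -0.87]
wrist_force: [5.7, -4.1, -35.6]
gripper_width: 0.001
```

Request:
{"method": "play_rows", "body": {"motion": [[[0,0,-0.003],[0,0,0],-1],[[0,0,-0.003],[0,0,0],-1],[[0,0,-0.003],[0,0,0],-1],[[0,0,0],[0,0,0],-1],[[0,0,0],[0,0,0],-1],[[0,0,0],[0,0,0],-1]]}}

```text
t: 24.08
ee_pos: [550.0, -84.4, 78.8]
orientation: [-1.575, 1.364, -0.878]
wrist_force: [-11.7, -2.0, -10.1]
gripper_width: 0.001
```

Run:
```python
from h import *
st()
d=cam('scene')
cv2.imwrite('pics/c.png',cv2.resize(d['img'][150:330,200:440],None,fx=3.3,fy=3.3,interpolation=cv2.INTER_CUBIC)[:,:,::-1])
```

```text
24.07 [550.  -84.4  78.8] F [-11.7  -2.  -10.1] q [-0.68  0.28  2.45  2.09  0.92 -1.15] 0.001154079164530668
[[ 0.157 -0.388  0.908]
 [-0.987 -0.041  0.154]
 [-0.023 -0.921 -0.39 ]]
```

View pics/c.png

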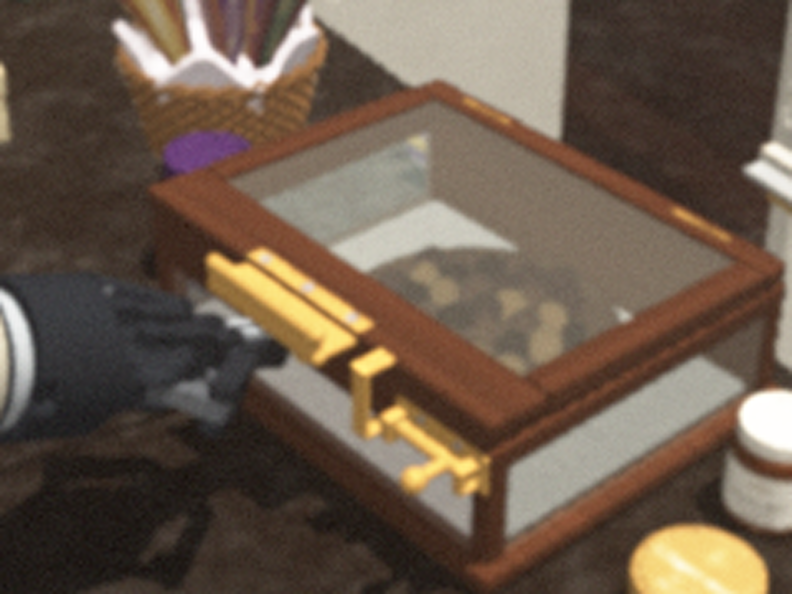

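Request:
{"method": "play_rows", "body": {"motion": [[[0,0,-0.006],[0,0,0],-1],[[0,0,-0.006],[0,0,0],-1],[[-0.012,-0.002,0],[0,0,0],-1],[[-0.012,-0.002,0],[0,0,0],-1],[[-0.012,-0.002,0],[0,0,0],-1],[[-0.01,-0.001,0],[0,0,0],-1],[[0,0,0],[0,0,0],-1]]}}

```text
t: 25.0
ee_pos: [507.3, -93.6, 70.8]
orientation: [-1.571, 1.357, -0.887]
wrist_force: [1.0, 0.3, -0.2]
gripper_width: 0.003
```

Run:
```python
from h import *
from fk import *
st()
s=robot.state();R=Ro.from_rotvec(s['orientation']).as_matrix()
q=s['qpos']
for P in ([504,-91,67],[532,-237,75],[562,-233,75],[556,-195,75]):
    q,c=ik(np.array(P,float),R,np.clip(q,[-2.7,-.74,.36,-1,.2,-2.4],[2.7,2,2.49,4,2.5,2.4])); print(P,q.round(2),round(c,4))
```

```text
25.0 [507.3 -93.6  70.8] F [ 1.   0.3 -0.2] q [-0.81  0.28  2.51  2.    1.   -1.2 ] 0.0034473788103511756
[[ 0.158 -0.38   0.912]
 [-0.987 -0.043  0.153]
 [-0.018 -0.924 -0.382]]
[504, -91, 67] [-0.77  0.26  2.31  1.89  0.91 -0.96] 0.0
[532, -237, 75] [-0.99  0.39  2.08  1.63  1.01 -0.82] 0.0
[562, -233, 75] [-0.92  0.42  2.04  1.68  0.97 -0.81] 0.0
[556, -195, 75] [-0.88  0.38  2.1   1.74  0.94 -0.84] 0.0
```

Request:
{"method": "play_rows", "body": {"motion": [[[0.004,-0.024,0.0005],[0,0,0],-1],[[0.004,-0.024,0.0005],[0,0,0],-1],[[0.004,-0.024,0.0005],[0,0,0],-1],[[0.004,-0.024,0.0005],[0,0,0],-1],[[0.004,-0.024,0.0005],[0,0,0],-1],[[0.004,-0.024,0.0005],[0,0,0],-1],[[0,0,0],[0,0,0],-1],[[0,0,0],[0,0,0],-1]]}}

```text
t: 26.0
ee_pos: [531.8, -236.1, 73.5]
orientation: [-1.572, 1.355, -0.885]
wrist_force: [0.4, -0.3, 0.2]
gripper_width: 0.002
```

Request:
{"method": "play_rows", "body": {"motion": [[[0.01,0.0015,0],[0,0,0],-1],[[0.01,0.0015,0],[0,0,0],-1],[[0.01,0.0015,0],[0,0,0],-1],[[0,0,0],[0,0,0],-1]]}}

```text
t: 26.5
ee_pos: [563.1, -232.2, 74.1]
orientation: [-1.573, 1.353, -0.886]
wrist_force: [0.6, -0.3, 0.2]
gripper_width: -0.004
```

Run:
```python
from h import *
st()
d=cam('scene');e=cam('top')
a=cv2.resize(d['img'][210:330,270:400],None,fx=3,fy=3,interpolation=cv2.INTER_CUBIC)
b=cv2.resize(e['img'][220:340,300:430],None,fx=3,fy=3,interpolation=cv2.INTER_CUBIC)
cv2.imwrite('pics/d.png',np.hstack([a,b])[:,:,::-1])
```

```text
26.5 [ 563.1 -232.2   74.1] F [ 0.6 -0.3  0.2] q [-0.95  0.41  2.23  1.78  1.02 -1.03] -0.003813573285084803
[[ 0.161 -0.379  0.911]
 [-0.987 -0.046  0.155]
 [-0.017 -0.924 -0.381]]
```

View pics/d.png

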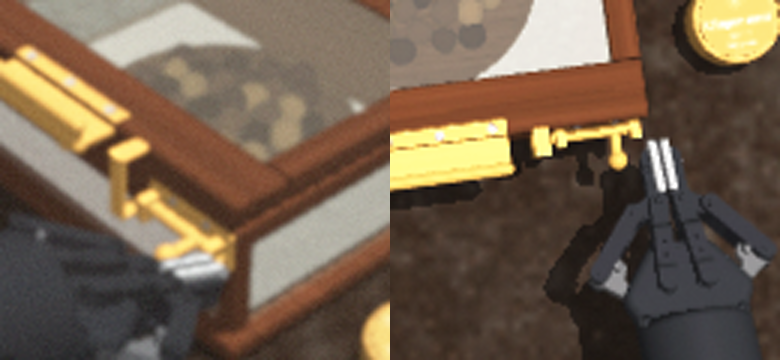

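Request:
{"method": "play_rows", "body": {"motion": [[[-0.0005,0.003,0],[0,0,0],-1],[[-0.0005,0.003,0],[0,0,0],-1],[[-0.0005,0.003,0],[0,0,0],-1],[[-0.0005,0.003,0],[0,0,0],-1],[[-0.0005,0.003,0],[0,0,0],-1],[[0,0,0],[0,0,0],-1]]}}

```text
t: 27.35
ee_pos: [559.5, -217.6, 73.8]
orientation: [-1.572, 1.355, -0.886]
wrist_force: [0.3, -1.4, -0.0]
gripper_width: 0.002
```

Request:
{"method": "play_rows", "body": {"motion": [[[-0.0005,0.003,0],[0,0,0],-1],[[-0.0005,0.003,0],[0,0,0],-1],[[-0.0005,0.003,0],[0,0,0],-1],[[0,0,0],[0,0,0],-1]]}}

```text
t: 27.85
ee_pos: [558.1, -208.2, 73.8]
orientation: [-1.572, 1.355, -0.886]
wrist_force: [0.5, -0.1, -0.1]
gripper_width: 0.001
```

Request:
{"method": "play_rows", "body": {"motion": [[[-0.0005,0.003,0],[0,0,0],-1],[[-0.0005,0.003,0],[0,0,0],-1],[[0,0,0],[0,0,0],-1]]}}

```text
t: 28.22
ee_pos: [557.1, -202.3, 73.9]
orientation: [-1.572, 1.355, -0.886]
wrist_force: [0.6, -0.5, 0.1]
gripper_width: -0.003
```

Request:
{"method": "play_rows", "body": {"motion": [[[-0.0005,0.003,0],[0,0,0],-1],[[-0.0005,0.003,0],[0,0,0],-1],[[0,0,0],[0,0,0],-1]]}}

```text
t: 28.6
ee_pos: [556.4, -197.9, 74.0]
orientation: [-1.572, 1.357, -0.888]
wrist_force: [0.1, -4.5, -1.6]
gripper_width: 0.0
```

Run:
```python
from h import *
st()
d=cam('scene');e=cam('top')
a=cv2.resize(d['img'][210:330,270:400],None,fx=3,fy=3,interpolation=cv2.INTER_CUBIC)
b=cv2.resize(e['img'][220:340,300:430],None,fx=3,fy=3,interpolation=cv2.INTER_CUBIC)
cv2.imwrite('pics/e.png',np.hstack([a,b])[:,:,::-1])
```

```text
28.6 [ 556.4 -197.9   74. ] F [ 0.1 -4.5 -1.6] q [-0.91  0.38  2.3   1.84  1.   -1.07] 0.00013732835205416602
[[ 0.157 -0.38   0.912]
 [-0.987 -0.045  0.151]
 [-0.017 -0.924 -0.382]]
```

View pics/e.png

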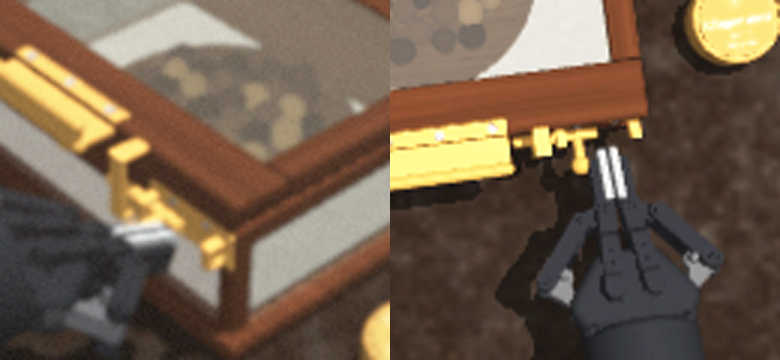

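Request:
{"method": "play_rows", "body": {"motion": [[[-0.0003,0.002,0],[0,0,0],-1],[[-0.0003,0.002,0],[0,0,0],-1],[[0,0,0],[0,0,0],-1],[[0,0,0],[0,0,0],-1]]}}

```text
t: 29.2
ee_pos: [556.3, -197.5, 74.0]
orientation: [-1.571, 1.362, -0.893]
wrist_force: [0.5, -10.7, -3.5]
gripper_width: -0.001
```

Request:
{"method": "play_rows", "body": {"motion": [[[-0.0003,0.002,0],[0,0,0],-1],[[-0.0003,0.002,0],[0,0,0],-1],[[0,0,0],[0,0,0],-1],[[0,0,0],[0,0,0],-1]]}}

```text
t: 29.7
ee_pos: [556.3, -197.2, 74.1]
orientation: [-1.569, 1.369, -0.899]
wrist_force: [-0.1, -16.2, -5.4]
gripper_width: -0.002
```

Request:
{"method": "play_rows", "body": {"motion": [[[0.001,-0.008,0],[0,0,0],-1],[[0.001,-0.008,0],[0,0,0],-1],[[0.001,-0.008,0],[0,0,0],-1],[[-0.02,-0.003,0],[0,0,0],-1],[[-0.02,-0.003,0],[0,0,0],-1],[[-0.02,-0.003,0],[0,0,0],-1],[[-0.01,-0.003,0.02],[0,0,0],-1],[[0,0,0.02],[0,0,0],-1],[[0,0,0],[0,0,0],-1]]}}

```text
t: 30.82
ee_pos: [488.2, -225.0, 114.9]
orientation: [-1.573, 1.353, -0.889]
wrist_force: [-0.3, 0.1, -0.4]
gripper_width: 0.001
```

Run:
```python
from h import *
import pickle
st()
T0=pickle.load(open('top.pkl','rb'))
d=cam('scene');e=cam('top')
a=cv2.resize(d['img'][160:360,230:450],None,fx=1.8,fy=1.8,interpolation=cv2.INTER_CUBIC)
b=cv2.resize(e['img'][230:290,290:390],None,fx=3.6,fy=6,interpolation=cv2.INTER_CUBIC)
b=cv2.resize(e['img'][230:310,290:400],None,fx=3.6,fy=4.5,interpolation=cv2.INTER_CUBIC)
cv2.imwrite('pics/f.png',np.hstack([a,b])[:,:,::-1])
for i,z in((T0,0),(e,1)):
    h=cv2.cvtColor(i['img'],cv2.COLOR_RGB2HSV); m=cv2.inRange(h,(18,120,120),(32,255,255))
    sub=m[266:280,345:395]; ys,xs=np.nonzero(sub[4:]); print('knob px',xs.mean()+345,ys.mean()+270,len(xs))
```

```text
30.82 [ 488.2 -225.   114.9] F [-0.3  0.1 -0.4] q [-1.12  0.22  2.38  1.6   1.09 -0.95] 0.0014368611137798202
[[ 0.16  -0.378  0.912]
 [-0.987 -0.047  0.154]
 [-0.015 -0.925 -0.38 ]]
knob px 373.7 272.5 30
knob px 362.1818181818182 273.75757575757575 33
```

View pics/f.png

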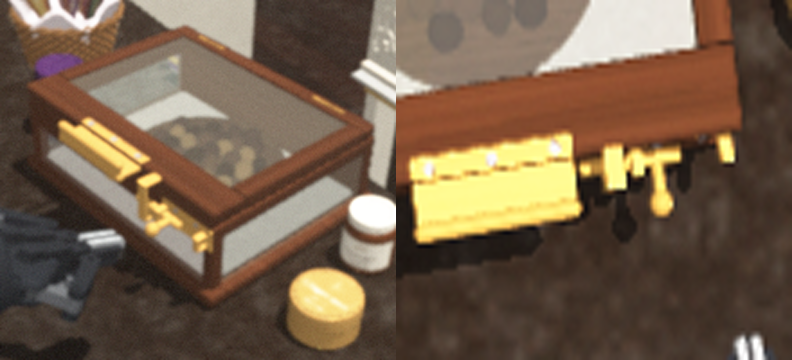

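Run:
```python
from h import *
import pickle
def up(i): return cv2.resize(i['img'],None,fx=8,fy=8,interpolation=cv2.INTER_CUBIC)
T0=pickle.load(open('top.pkl','rb'));S0=pickle.load(open('scene.pkl','rb'))
T1=cam('top');S1=cam('scene')
def match(a,b,u,v,w,sh):
    A,B=up(a),up(b); t=A[int((v-w)*8):int((v+w)*8),int((u-w)*8):int((u+w)*8)]
    x0,y0=int((u-w-sh)*8),int((v-w-10)*8)
    r=cv2.matchTemplate(B[y0:int((v+w+10)*8),x0:int((u+w+6)*8)],t,cv2.TM_CCOEFF_NORMED)
    _,s,_,l=cv2.minMaxLoc(r); return (l[0]+x0)/8-(u-w)+u,(l[1]+y0)/8-(v-w)+v,s
t=match(T0,T1,375.6,273.1,4,20); print(t, onz(T1,t[:2],75)-onz(T0,(375.6,273.1),75))
for p in((224,244),(397,183),(415,226)):
    print(p,match(T0,T1,*p,13,6))
print(match(T0,T1,318,278,10,6), match(S0,S1,286,242,10,6))
```

```text
(363.25, 274.625, 0.9859826564788818) [-3.67889146 25.27238822  0.        ]
(224, 244) (224.0, 244.0, 0.994903028011322)
(397, 183) (397.0, 183.0, 0.9998338222503662)
(415, 226) (415.0, 226.0, 0.9995296597480774)
(318.375, 278.0, 0.998679518699646) (286.125, 242.875, 0.9846804738044739)
```

Run:
```python
from h import *
import pickle
T0=pickle.load(open('top.pkl','rb'));S0=pickle.load(open('scene.pkl','rb'))
T1=cam('top');S1=cam('scene')
a=[cv2.resize(i['img'][250:320,295:360],None,fx=6,fy=6,interpolation=cv2.INTER_CUBIC) for i in(S0,S1)]
cv2.imwrite('pics/g.png',np.hstack(a)[:,:,::-1])
k=tri(T0,(375.6,273.1),S0,(325.4,294.3))[0]; print(k)
ey=np.array([-.156,.988,0])
for s in(22,24,26,28): print(s,(proj(S0,k+s*ey)[0]-[295,250])*6+[390,0],proj(T0,k+s*ey)[0])
```

```text
[ 552.00205802 -205.10977212   75.00998303]
22 [512.82844084 224.14623457] [365.21216438 274.15847988]
24 [507.83347819 220.40674515] [364.24599701 274.28963632]
26 [502.85372022 216.67822217] [363.27975668 274.42079716]
28 [497.88911273 212.96062889] [362.31344377 274.55196234]
```

View pics/g.png

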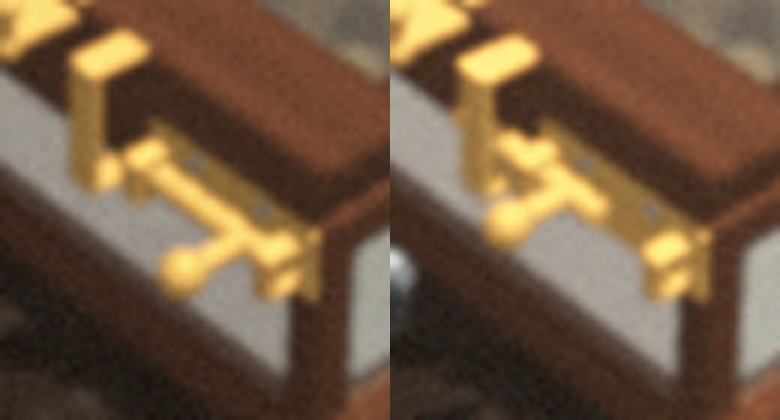

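Request:
{"method": "play_rows", "body": {"motion": [[[0,0,-0.02],[0,0,0],-1],[[0.01,0.003,-0.02],[0,0,0],-1],[[0.02,0.003,0],[0,0,0],-1],[[0.02,0.003,0],[0,0,0],-1],[[0.02,0.003,0],[0,0,0],-1],[[-0.0007,0.005,0],[0,0,0],-1],[[-0.0007,0.005,0],[0,0,0],-1],[[-0.0003,0.003,0],[0,0,0],-1],[[0,0,0],[0,0,0],-1]]}}

```text
t: 32.25
ee_pos: [555.6, -199.5, 73.6]
orientation: [-1.571, 1.356, -0.886]
wrist_force: [0.5, -0.2, 0.4]
gripper_width: -0.004
```

Request:
{"method": "play_rows", "body": {"motion": [[[-0.0006,0.004,0],[0,0,0],-1],[[-0.0006,0.004,0],[0,0,0],-1],[[0,0,0],[0,0,0],-1],[[0,0,0],[0,0,0],-1]]}}

```text
t: 32.75
ee_pos: [555.8, -197.4, 74.2]
orientation: [-1.57, 1.364, -0.895]
wrist_force: [-1.9, -9.9, -1.5]
gripper_width: -0.002
```

Request:
{"method": "play_rows", "body": {"motion": [[[-0.0006,0.004,0],[0,0,0],-1],[[-0.0006,0.004,0],[0,0,0],-1],[[0,0,0],[0,0,0],-1],[[0,0,0],[0,0,0],-1]]}}

```text
t: 33.25
ee_pos: [555.7, -196.8, 74.4]
orientation: [-1.567, 1.377, -0.906]
wrist_force: [-3.5, -22.4, -5.1]
gripper_width: -0.003
```

Run:
```python
from h import *
st()
```

```text
33.25 [ 555.7 -196.8   74.4] F [ -3.5 -22.4  -5.1] q [-0.9   0.37  2.31  1.87  0.98 -1.08] -0.002900686895531846
[[ 0.135 -0.383  0.914]
 [-0.991 -0.043  0.128]
 [-0.01  -0.923 -0.386]]
```

Request:
{"method": "play_rows", "body": {"motion": [[[0.001,-0.008,0],[0,0,0],-1],[[0.001,-0.008,0],[0,0,0],-1],[[0.001,-0.008,0],[0,0,0],-1],[[-0.02,-0.003,0],[0,0,0],-1],[[-0.02,-0.003,0],[0,0,0],-1],[[-0.02,-0.003,0],[0,0,0],-1],[[-0.01,-0.003,0.02],[0,0,0],-1],[[0,0,0.02],[0,0,0],-1],[[0,0,0],[0,0,0],-1]]}}

```text
t: 34.38
ee_pos: [487.1, -220.0, 114.9]
orientation: [-1.573, 1.353, -0.889]
wrist_force: [1.1, -0.8, -0.8]
gripper_width: -0.003
```

Run:
```python
from h import *
import pickle
st()
T0=pickle.load(open('top.pkl','rb'));T1=cam('top')
def up(i): return cv2.resize(i['img'],None,fx=8,fy=8,interpolation=cv2.INTER_CUBIC)
A,B=up(T0),up(T1);u,v,w=375.6,273.1,4
t=A[int((v-w)*8):int((v+w)*8),int((u-w)*8):int((u+w)*8)]
x0,y0=int((u-w-20)*8),int((v-w-6)*8)
_,s,_,l=cv2.minMaxLoc(cv2.matchTemplate(B[y0:y0+170,x0:x0+260],t,cv2.TM_CCOEFF_NORMED))
p=((l[0]+x0)/8+w,(l[1]+y0)/8+w);print(p,s,onz(T1,p,75)-onz(T0,(u,v),75))
print(robot.job_done())
```

```text
34.38 [ 487.1 -220.   114.9] F [ 1.1 -0.8 -0.8] q [-1.11  0.21  2.39  1.6   1.09 -0.96] -0.00307112758294651
[[ 0.16  -0.378  0.912]
 [-0.987 -0.047  0.153]
 [-0.015 -0.925 -0.381]]
(363.25, 274.625) 0.9862343668937683 [-3.67889146 25.27238822  0.        ]
the job is handed in; nothing more can be done
None
```

The truffle case is closed and the job is handed in; no verdict was reported.

- **First tug:** the lid rose more than 10 mm at about 3 N, so the catch had not taken.
- **Press and second tug:** I pressed the front rail down to about 27 N. On the second tug the lid held: it took up to about 36 N with only 2–3 mm of rise. That is above the 10–20 N firm tug, but below the 80 N limit.
- **Bolt:** I pushed it to a hard stop, then pushed again to 22 N and it stopped in the same place.

**Last checks:**
- Before the final bolt push, the jam jar, cream jar and tin had not moved in the top view.
- The last wrist force was near zero, with the arm clear of the case.
- **One disagreement:** the cameras show about 25.5 mm of knob travel, not the full 28 mm. It is above the 24 mm needed but leaves only about 1.5 mm to spare. I took the hard stop and the bolt tip showing beyond the staple to mean it is home.

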